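# Feel out the binding valve lever

## Task

One of the three valve levers on the microscope's vacuum manifold binds part-way through its swing. Swing the levers gently through their arcs to feel which one it is, never forcing it past where it stiffens; leave the two that swing freely fully open, and put the binding one back fully shut. Leave the things on the desk where they are.

Things in the scene. Friction and masses are not known exactly. Their poses are not given: they have to be found in the camera images.
- manifold: Fixed grey valve block, 230 x 430 mm in plan, top face 70 mm above the desk, with three identical quarter-turn levers in a row. Origin: centre of its underside, on the desk. +x is the side of the three flanged pipe stubs; at yaw 0 the shut levers point to the robot (-x). Place and yaw vary. The vertical lever axes are at its x = +40 mm and y = -170, -30, +110 mm (levers a, b, c).
- hinge_a (a joint): Angle of lever a, the one at the manifold's -y end: 0 = shut (handle along the manifold's -x), 1.571 = fully open (handle along its +y), rigid end stops at both; opening is clockwise seen from above. Starts 0.1 to 0.25 off shut. Free hinge drag: about 1.2 N at the post; it stays where it is left.
- lever_a: Handle of lever a: flat steel bar 14 mm wide, top 90 mm above the desk, from the axis out to an upright round black grip post 18 mm in diameter, centred 85 mm from the axis, rising from the bar to 135 mm above the desk. Origin on the hinge axis, 78 mm above the desk; its -x axis points along the bar to the post.
- post_a (a point): Centre of the top of lever a's grip post, 135 mm above the desk.
- pivot_a (a point): Point on lever a's vertical hinge axis at the top of its hub, 98 mm above the desk. Any one of the three levers may be the binding one (not visible): it swings freely up to some angle between 0.4 and 1.15 rad, then resists like a spring, about 50 N per further rad felt at its post, and springs back to about that angle if let go; 12 N at the post is the safe limit.
- hinge_b (a joint): Angle of lever b, the middle one: 0 = shut (handle along the manifold's -x), 1.571 = fully open (handle along its +y), rigid end stops at both; opening is clockwise seen from above. Starts 0.1 to 0.25 off shut. Free hinge drag: about 1.2 N at the post; it stays where it is left.
- lever_b: Handle of lever b: flat steel bar 14 mm wide, top 90 mm above the desk, from the axis out to an upright round black grip post 18 mm in diameter, centred 85 mm from the axis, rising from the bar to 135 mm above the desk. Origin on the hinge axis, 78 mm above the desk; its -x axis points along the bar to the post.
- post_b (a point): Centre of the top of lever b's grip post, 135 mm above the desk.
- pivot_b (a point): Point on lever b's vertical hinge axis at the top of its hub, 98 mm above the desk. Any one of the three levers may be the binding one (not visible): it swings freely up to some angle between 0.4 and 1.15 rad, then resists like a spring, about 50 N per further rad felt at its post, and springs back to about that angle if let go; 12 N at the post is the safe limit.
- hinge_c (a joint): Angle of lever c, the one at its +y end: 0 = shut (handle along the manifold's -x), 1.571 = fully open (handle along its +y), rigid end stops at both; opening is clockwise seen from above. Starts 0.1 to 0.25 off shut. Free hinge drag: about 1.2 N at the post; it stays where it is left.
- lever_c: Handle of lever c: flat steel bar 14 mm wide, top 90 mm above the desk, from the axis out to an upright round black grip post 18 mm in diameter, centred 85 mm from the axis, rising from the bar to 135 mm above the desk. Origin on the hinge axis, 78 mm above the desk; its -x axis points along the bar to the post.
- post_c (a point): Centre of the top of lever c's grip post, 135 mm above the desk.
- pivot_c (a point): Point on lever c's vertical hinge axis at the top of its hub, 98 mm above the desk. Any one of the three levers may be the binding one (not visible): it swings freely up to some angle between 0.4 and 1.15 rad, then resists like a spring, about 50 N per further rad felt at its post, and springs back to about that angle if let go; 12 N at the post is the safe limit.
- jar: Loose screw-top jar, 56 mm diameter, 70 mm high, standing beyond the manifold's +y end; origin under its centre. Not part of the work.
- sample_box: Loose white flat box 90 x 60 x 25 mm beyond the manifold's -y end; origin under its centre. Not part of the work.

How it is judged:
On the way:
1. the binding lever has been swung up to where it stiffens and held lightly against the resistance (contact force between any of lever_a, lever_b, lever_c and manifold above 2 N), for 0.1 s.
At the end, for the whole second after the job is handed in: Two levers stand fully open (over 1.45 rad of 1.571) and the third, the one that binds, is back shut (under 0.08 rad) (((value of joint hinge_a below 0.08 rad and value of joint each of hinge_b, hinge_c above 1.45 rad) or (value of joint each of hinge_a, hinge_c above 1.45 rad and value of joint hinge_b below 0.08 rad) or (value of joint each of hinge_a, hinge_b above 1.45 rad and value of joint hinge_c below 0.08 rad))); the robot touches nothing.
It fails at once if the binding lever is forced: turned about 0.25 rad past the angle where it stiffens (some 13 to 15 N at its post) (contact force between any of lever_a, lever_b, lever_c and manifold above 25 N).
It fails at once if the jar pushed over 30 mm (distance of jar from where it was at the start of the episode above 0.03 m).
It fails at once if the sample box pushed over 30 mm (distance of sample_box from where it was at the start of the episode above 0.03 m).
It also fails if it takes over 72 s, if anything falls off the work surface, if the arm or the gripper's body presses on something with over 40 N, if the wrist force passes 120 N, or if a joint passes its speed limit or range.

## Robot

A 7-joint arm with a two-finger parallel gripper is mounted at the origin on the work surface. World frame = base frame: x ahead of the robot, y to its left, z up, the work surface at z = 0. Lengths are in m, angles in rad, forces in N, time in s.
With the tool pointing down it reaches from about 0.4 to 0.85 m from the base axis. Payload 4.5 kg.
Tool frame: the origin (TCP) lies on the centre line of the jaws, within the pads' length; the fingertips stand r.tips_ahead ahead of it and the grasp point (between the pads) is the TCP (r.tips_ahead is the distance from the TCP to the fingertips, in m); z points along the fingers, y is the direction in which the jaws open and shut (so a half turn about z gives the same grasp; the last joint's range is limited). The gripper opens to 88 mm and grips with 3 to 60 N. Pads are 18 mm wide; open, the fingers measure 123 mm over their backs; the gripper's body (75 mm by 187 mm) begins 45 mm behind the grasp point.
Start: joints at [-1.101, 0.689, -0.195, 1.565, 0.157, 0.902, -0.215], TCP at [0.264, 0.567, 0.258] pointing down, gripper open.
Joint ranges: [-3.01, 3.01], [-0.46, 2.08], [-1.47, 1.51], [0.13, 2.56], [-1, 4.14], [0.04, 2.09], [-2.66, 2.66]. Speed limits (rad/s): [2.57, 2.57, 3.14, 3.14, 3.14, 3.14, 3.14].

## Interface

Orientations are given as a unit quaternion [x, y, z, w].
In Python, from plant import r gives the robot as it stands.
- The arm moves only by the shell command python3 -m inch 'ROWS' [FORCE]. ROWS is JSON, a list of rows, each a list of 5 numbers: the shift along the world's x, y, z in units of 25 mm (1.0 is 25 mm), then the turn about the world's z in units of 6 degrees (1.0 is 6 degrees), then the finger opening in mm, from 0 to 88.1. A call has 1 to 5 rows; each row shifts and turns the commanded pose from where the row before left it; what a row does not reach is not made up. A row lasts 1/10 s, in which the tool goes at most 50 mm and 8.59 degrees, less where a joint would pass 70% of its speed; a pose out of reach is approached as far as the arm can. A call is refused whole if a number of a shift passes 1 or a number of a turn 1, either way. A call with a gripper value outside its range is refused whole. The fingers move at their own pace and stop on an object; FORCE is the grip in N (left out, the last holds). Time passes only in rows, so rows that do not move let the fingers close. It gives the time, the measured TCP pose, the force and the opening at its end, in the units of the state.
- r.get_state(): the state, without advancing time (a new reading comes with each control period).
- r.snapshot(name): name is "scene" or "top" or "wrist"; returns a dict with "pixels" (384x512x3 uint8, red, green, blue), "range_z" (384x512 float32, m along the optical axis (not along the pixel's ray), 0 where there is no reading), "K" (3x3 intrinsics, pixels), "k1" (the pictures are not rectified: a ray, as slopes to the right and down, at radius r is drawn at 1 + k1 r^2 times it, then the intrinsics apply), "position" and "attitude" of the camera in the world. Camera axes: x right, y up, looking along -z (the intrinsics and any distortion apply to the point x, -y, -z); pixel columns grow to the right and rows downward; lengths in m; the calibration is good to about 2 mm. A picture is of the moment at which its call begins.
- r.finish_job(): hands the job in, once; it reports no verdict.
The state is a dict: "clock": time; "q": joint angles; "qd": joint speeds; "joint_torque": joint torques, N m; "tool_pos": TCP position; "eef_rot": TCP orientation; "contact_force": force on the tool from outside, world axes, zero at the start; "moment": the same for the moment, N m; "opening": opening from 0.0 (shut) to 1.0 (fully open).
Only numpy, scipy, OpenCV 4.12 (cv2) and the standard library are available. Lean on these libraries where they do the work, as an engineer would, in place of code of your own. Each camera call takes 0.05 s, during which the arm holds its last target. There are 200 camera calls.

## Working session

There is one attempt and no reset: what is moved stays moved. The work goes in short steps, Python scripts to look and compute and a shell command to move; the robot and the scene stay as the last step left them, time stands still between calls to the robot, and variables do not carry over. Pictures are saved under pics/ and viewed, about 8 in all and at most 12, crops included, and the job is handed in when it is done.

```bash
ls; mkdir -p pics; python3 - <<'E'
from plant import r
import cv2,numpy as np
s=r.get_state(); print(s['clock'],s['tool_pos'],s['eef_rot'],s['contact_force'],r.tips_ahead)
for n in ['top','scene']:
    d=r.snapshot(n); np.savez(n+'.npz',**d); print(n,d['position'],d['attitude'],d['K'].tolist(),d['k1'])
    cv2.imwrite(f'pics/{n}1.png',d['pixels'][:,:,::-1])
E
```

```text
pics
0.0 [0.26363995 0.56602124 0.25691632] [ 2.16161545e-01  9.76357195e-01 -8.93096614e-04 -1.31432587e-04] [-0.56368759 -0.05751532  0.42566728] 0.019
top [ 0.33322576 -0.00979467  1.19834589] [ 0.0735423  -0.06509489 -0.69476032  0.71250424] [[424.73576673286584, 0.0, 257.82415964749123], [0.0, 424.73576673286584, 192.01779822320387], [0.0, 0.0, 1.0]] -0.1352982700844259
scene [1.15239906 0.5378857  1.0037711 ] [0.14719855 0.32770473 0.85249442 0.37973078] [[442.49292756300684, 0.0, 254.6466246751377], [0.0, 442.49292756300684, 193.0282942516494], [0.0, 0.0, 1.0]] -0.06089050681941523
```

View pics/top1.png

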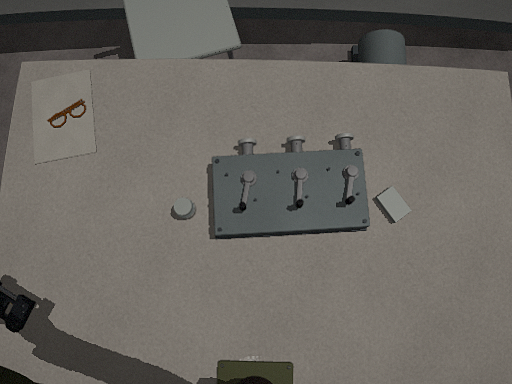

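The top view shows the manifold with hubs at about (248,178) c, (300,174) b and (350,172) a. The posts are near (243,206), (299,203) and (349,200), the jar is at (183,209) and the box at (394,205).

```bash
cat > h.py <<'E'
import numpy as np, cv2
from scipy.spatial.transform import Rotation as R
def ray(d,px):
    K=np.array(d['K']);k=float(d['k1']);px=np.atleast_2d(np.array(px,float))
    u=cv2.undistortPoints(px[:,None],K,np.array([k,0,0,0,0.]))[:,0]
    return np.c_[u[:,0],-u[:,1],-np.ones(len(u))]@R.from_quat(d['attitude']).as_matrix().T
def at_h(d,px,h):
    v=ray(d,px);p=np.array(d['position']);return p+v*((h-p[2])/v[:,2])[:,None]
def cloud(d):
    H,W=d['range_z'].shape
    uv=np.stack(np.meshgrid(np.arange(W),np.arange(H)),-1).reshape(-1,2)
    return (np.array(d['position'])+ray(d,uv)*d['range_z'].reshape(-1,1)).reshape(H,W,3)
E
python3 - <<'E'
from h import *
d=dict(np.load('top.npz'))
print(at_h(d,[(248,178),(300,174),(350,172)],.098).round(4))
print(at_h(d,[(243,206),(299,203),(349,200)],.135).round(4))
P=cloud(d)
m=(abs(P[...,2]-.07)<.012)&(d['range_z']>0)&(P[...,0]>.3)
n,l,st,c=cv2.connectedComponentsWithStats(m.astype('uint8'))
i=1+st[1:,4].argmax(); q=P[l==i][:,:2]; print(st[i],np.median(P[l==i][:,2])); print(cv2.minAreaRect((q*1000).astype('float32')))
m=(P[...,2]>.122)&(P[...,2]<.15)&(P[...,0]>.3)&(abs(P[...,1])<.3)
n,l,st,c=cv2.connectedComponentsWithStats(m.astype('uint8'))
for i in range(1,n): print(c[i],st[i,4],P[l==i].mean(0))
im=d['pixels'][130:250,160:420,::-1]; cv2.imwrite('pics/crop.png',cv2.resize(im,None,fx=3,fy=3,interpolation=2))
E
```

```text
[[ 0.5893  0.0334  0.098 ]
 [ 0.6036 -0.1048  0.098 ]
 [ 0.6126 -0.2392  0.098 ]]
[[ 0.5075  0.0424  0.135 ]
 [ 0.5187 -0.0996  0.135 ]
 [ 0.5295 -0.2276  0.135 ]]
[  211   149   159    86 11190] 0.06858130133596774
((564.8327026367188, -78.97758483886719), (219.1309814453125, 421.5151672363281), 4.598030090332031)
[351.04651163 198.27906977] 43 [ 0.53445006 -0.23338271  0.13297748]
[299.22857143 202.6       ] 35 [ 0.5203587  -0.10044562  0.13147624]
[241.85714286 205.23809524] 42 [0.50979506 0.04551301 0.1326624 ]
```

View pics/crop.png

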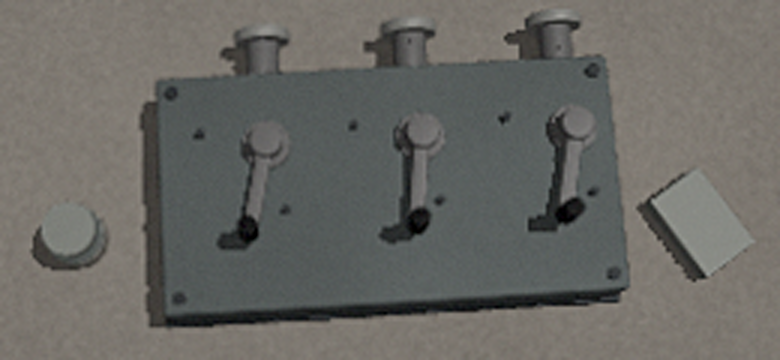

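```bash
for i in 1 2 3 4; do :; done
python3 -m inch '[[0.47,-1,0,0.15,50],[0.47,-1,0,0.15,50],[0.47,-1,0,0.15,50],[0.47,-1,0,0.15,50],[0.47,-1,0,0.15,50]]' 30
python3 -m inch '[[0.47,-1,0,0.15,50],[0.47,-1,0,0.15,50],[0.47,-1,0,0.15,50],[0.47,-1,0,0.15,50],[0.47,-1,0,0.15,50]]'
python3 -m inch '[[0.47,-1,0,0.15,50],[0.47,-1,0,0.15,50],[0.47,-1,0,0.15,50],[0.47,-1,0,0.15,50],[0.47,-1,0,0.15,50]]'
python3 -m inch '[[0.47,-1,0,0.15,50],[0.47,-1,0,0.15,50],[0.47,-1,0,0.15,50],[0.4,-1,0,0.15,50],[0,-0.8,0,0.15,50]]'
python3 -m inch '[[0,0,0,0,50],[0,0,0,0,50]]'
python3 - <<'E'
from plant import r
from h import *
s=r.get_state();print(s['q'],s['eef_rot'])
d=r.snapshot('wrist');np.savez('w.npz',**d);print(d['position'],d['attitude'])
cv2.imwrite('pics/w1.png',d['pixels'][:,:,::-1])
E
```

```text
clock: 0.6
tool_pos: [0.3228, 0.4403, 0.2574]
eef_rot: [0.177, 0.984, -0.0, -0.0]
contact_force: [0.4, 0.9, -0.8]
opening: 0.577
clock: 1.1
tool_pos: [0.3815, 0.3154, 0.2575]
eef_rot: [0.139, 0.99, -0.0, -0.0]
contact_force: [-0.1, 0.6, -0.2]
opening: 0.568
clock: 1.6
tool_pos: [0.4403, 0.1904, 0.2575]
eef_rot: [0.1, 0.995, -0.0, -0.0]
contact_force: [0.3, -0.3, 0.0]
opening: 0.565
clock: 2.1
tool_pos: [0.4864, 0.0697, 0.2574]
eef_rot: [0.062, 0.998, -0.0, 0.0]
contact_force: [-0.6, 0.6, -0.4]
opening: 0.568
clock: 2.3
tool_pos: [0.4851, 0.072, 0.2576]
eef_rot: [0.061, 0.998, 0.0, -0.0]
contact_force: [0.1, 0.1, 0.3]
opening: 0.569
[-0.0088952   0.53066664 -0.35756203  1.95669703  0.27679589  0.7015423
  0.91413953] [ 6.11161769e-02  9.98130579e-01  3.24195682e-04 -2.32782137e-04]
[0.41258381 0.08162235 0.38514498] [-0.10612403 -0.09408908  0.65653118  0.74084529]
```

View pics/w1.png

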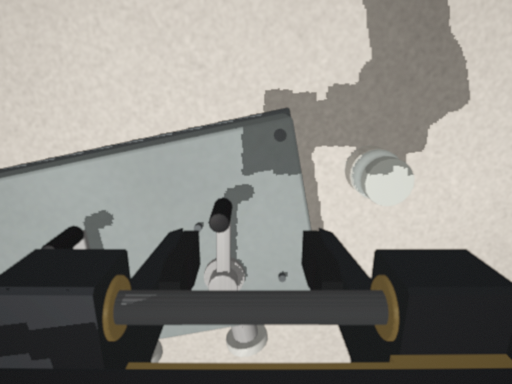

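The wrist view shows post c at about (220,215), between the fingers and the manifold's near +y corner. Its hub is at (223,275) and the jar at (385,180).

```bash
cat > posts.py <<'E'
from h import *
def posts(d,lo=.127,hi=.143):
    P=cloud(d); m=(P[...,2]>lo)&(P[...,2]<hi)&(d['range_z']>0)&(P[...,0]>.42)&(P[...,0]<.75)&(P[...,1]>-.4)&(P[...,1]<.2)
    n,l,st,c=cv2.connectedComponentsWithStats(m.astype('uint8'))
    for i in range(1,n):
        if st[i,4]>15:
            q=P[l==i]; print(c[i].round(),st[i,4],q.mean(0).round(4),(q.min(0)[:2]+q.max(0)[:2])/2)
E
python3 - <<'E'
from posts import *
d=dict(np.load('w.npz')); posts(d); posts(d,.092,.102)
E
```

```text
[219. 221.] 395 [0.5091 0.044  0.1347] [0.50994969 0.04345007]
[ 53. 245.] 125 [ 0.5151 -0.1002  0.1322] [ 0.51641587 -0.10171425]
[224. 201.] 60 [0.5043 0.0462 0.0973] [0.50667265 0.04451202]
[ 77. 232.] 112 [ 0.5181 -0.0977  0.0974] [ 0.52097997 -0.10069312]
[223. 282.] 469 [0.5885 0.0325 0.0979] [0.58930842 0.03129017]
```

```bash

python3 -m inch '[[1,-0.6,0,0,50],[0,-0.54,-1,0,50],[0,0,-1,0,50],[0,0,-1,0,50],[0,0,-1,0,50]]'
python3 -m inch '[[0,0,-1,0,50],[0,0,-0.5,0,30],[0,0,0,0,20],[0,0,0,0,20],[0,0,0,0,20]]'
python3 - <<'E'
# planned arc rows, one per 0.1047 rad, offset angle th from shut, yaw .082
import numpy as np
a=lambda th:np.array([-np.cos(th-.082),np.sin(th-.082)])
th=.21
while th<1.55:
    n=min(th+.1047,1.55);print(round(n,2),((a(n)-a(th))*.085/.025).round(2));th=n
E
```

```text
clock: 2.85
tool_pos: [0.5104, 0.0451, 0.1569]
eef_rot: [0.06, 0.998, 0.001, 0.0]
contact_force: [0.6, 0.7, -0.2]
opening: 0.57
clock: 3.35
tool_pos: [0.5109, 0.044, 0.1211]
eef_rot: [0.06, 0.998, 0.0, 0.001]
contact_force: [0.3, 0.3, 0.5]
opening: 0.238
0.31 [0.06 0.35]
0.42 [0.1  0.34]
0.52 [0.14 0.33]
0.63 [0.17 0.31]
0.73 [0.2  0.29]
0.84 [0.23 0.27]
0.94 [0.26 0.25]
1.05 [0.28 0.22]
1.15 [0.3  0.19]
1.26 [0.32 0.15]
1.36 [0.34 0.12]
1.47 [0.35 0.08]
1.55 [0.28 0.04]
```

```bash

python3 -m inch '[[0.06,0.35,0,-1,20],[0.1,0.34,0,-1,20],[0,0,0,0,20]]'
```

```text
clock: 3.65
tool_pos: [0.5153, 0.0619, 0.1212]
eef_rot: [0.164, 0.986, 0.001, 0.001]
contact_force: [-0.3, 0.5, -0.2]
opening: 0.229
```

```bash

python3 -m inch '[[0.14,0.33,0,-1,20],[0.08,0.16,0,-0.5,20],[0,0,0,0,20]]'
```

```text
clock: 3.95
tool_pos: [0.5202, 0.073, 0.1208]
eef_rot: [0.24, 0.971, 0.0, 0.001]
contact_force: [1.2, -1.0, 0.3]
opening: 0.226
```

```bash

python3 -m inch '[[0.09,0.16,0,-0.5,20],[0.2,0.29,0,-1,20],[0,0,0,0,20]]'
```

```text
clock: 4.25
tool_pos: [0.5274, 0.0841, 0.1206]
eef_rot: [0.316, 0.949, 0.0, 0.0]
contact_force: [0.2, 0.2, 0.2]
opening: 0.229
```

```bash

python3 - <<'E'
from plant import r
from posts import *
d=r.snapshot('wrist');print(r.get_state()['contact_force'],r.get_state()['tool_pos'])
posts(d,.085,.143)
cv2.imwrite('pics/w2.png',d['pixels'][:,:,::-1])
E
```

```text
[-0.71563447 -0.78795452  0.31002879] [0.52713408 0.08384708 0.12050174]
[232. 259.] 4125 [0.5173 0.0826 0.1239] [0.51797776 0.08128286]
[290. 255.] 1818 [0.5299 0.1029 0.1249] [0.53292546 0.0993833 ]
[247. 346.] 1156 [0.5803 0.0424 0.0915] [0.58300129 0.03923155]
```

View pics/w2.png

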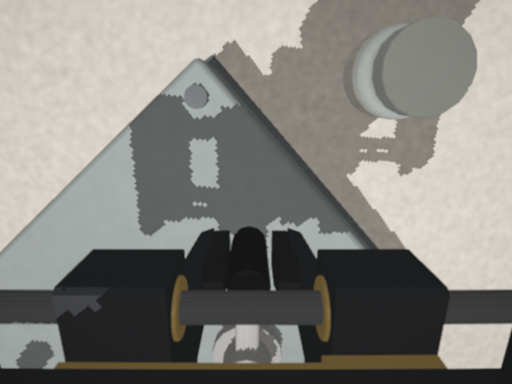

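Post c (250,255) sits between the fingers and its bar has followed the tool, so the cage works. The lever is at about 0.7 rad and still free.

```bash

python3 -m inch '[[0.23,0.27,0,-1,20],[0.13,0.13,0,-0.5,20],[0,0,0,0,20]]'
```

```text
clock: 4.6
tool_pos: [0.534, 0.091, 0.1202]
eef_rot: [0.39, 0.921, -0.003, -0.001]
contact_force: [-3.2, -5.4, 4.2]
opening: 0.23
```

```bash

python3 -m inch '[[0,0,0,0,20],[0,0,0,0,20]]'
python3 -m inch '[[-0.06,-0.06,0,0,20],[-0.06,-0.06,0,0,20]]'
python3 -m inch '[[-0.12,-0.12,0,0,20],[0,0,0,0,20]]'
```

```text
clock: 4.8
tool_pos: [0.534, 0.0909, 0.1202]
eef_rot: [0.389, 0.921, -0.002, -0.001]
contact_force: [-2.4, -4.4, 3.6]
opening: 0.229
clock: 5.0
tool_pos: [0.5327, 0.0893, 0.1203]
eef_rot: [0.39, 0.921, -0.001, 0.0]
contact_force: [-0.5, -2.7, 0.6]
opening: 0.224
clock: 5.2
tool_pos: [0.5295, 0.0873, 0.1202]
eef_rot: [0.39, 0.921, -0.0, -0.0]
contact_force: [-2.2, -2.3, 0.9]
opening: 0.225
```

```bash

python3 -m inch '[[-0.25,-0.27,0,1,20],[-0.22,-0.29,0,1,20],[-0.16,-0.3,0,1,20],[-0.12,-0.32,0,1,20]]'
python3 -m inch '[[-0.08,-0.33,0,1,20],[-0.06,-0.33,0,1,20],[-0.01,-0.33,0,1,20],[0,0,0,0,20]]'
```

```text
clock: 5.6
tool_pos: [0.5126, 0.0605, 0.1206]
eef_rot: [0.187, 0.982, 0.002, 0.001]
contact_force: [1.3, 1.6, -0.6]
opening: 0.226
clock: 6.0
tool_pos: [0.5079, 0.0337, 0.1203]
eef_rot: [0.035, 0.999, 0.001, 0.0]
contact_force: [0.3, 0.3, 0.6]
opening: 0.227
```

Now push on to the stop in small steps.

```bash

python3 -m inch '[[0,-0.2,0,0.6,20],[0,-0.15,0,0,20],[0,0,0,0,20]]'
python3 -m inch '[[0,-0.1,0,0,20],[0,0,0,0,20]]'
```

```text
clock: 6.3
tool_pos: [0.5078, 0.0252, 0.1203]
eef_rot: [0.005, 1.0, 0.0, 0.0]
contact_force: [0.2, 0.7, 0.9]
opening: 0.227
clock: 6.5
tool_pos: [0.5078, 0.0225, 0.1203]
eef_rot: [0.004, 1.0, 0.0, 0.0]
contact_force: [-0.6, 0.3, -0.2]
opening: 0.228
```

```bash

python3 -m inch '[[0,-0.1,0,0,20],[0,0,0,0,20]]'
python3 -m inch '[[0,-0.06,0,0,20],[0,0,0,0,20]]'
```

```text
clock: 6.7
tool_pos: [0.5077, 0.0221, 0.1203]
eef_rot: [0.002, 1.0, 0.002, 0.0]
contact_force: [-0.4, 5.0, -0.4]
opening: 0.227
clock: 6.9
tool_pos: [0.5078, 0.022, 0.1202]
eef_rot: [0.002, 1.0, 0.003, 0.001]
contact_force: [-0.8, 7.6, -0.6]
opening: 0.226
```

```bash

python3 -m inch '[[0,0.16,0,0,30],[0,0,0,0,50],[0,0,0.9,0,50],[0,0,1,0,50],[0,0,0.9,0,50]]'
python3 -m inch '[[0.1,-1,0,-0.2,50],[0.1,-1,0,-0.2,50],[0.1,-1,0,-0.2,50],[0.1,-1,0,-0.1,50],[0.05,-0.95,0,0,50]]'
python3 -m inch '[[0,0,0,0,50]]'
python3 - <<'E'
from plant import r
from posts import *
d=r.snapshot('wrist')
posts(d,.127,.143);posts(d,.09,.103)
d=r.snapshot('top');posts(d,.122,.15)
E
```

```text
clock: 7.4
tool_pos: [0.5075, 0.0214, 0.1911]
eef_rot: [0.004, 1.0, -0.001, -0.0]
contact_force: [1.2, -0.3, -0.1]
opening: 0.568
clock: 7.9
tool_pos: [0.5187, -0.1036, 0.1903]
eef_rot: [0.041, 0.999, -0.001, -0.0]
contact_force: [0.7, 0.3, -0.3]
opening: 0.566
clock: 8.0
tool_pos: [0.5182, -0.1067, 0.1899]
eef_rot: [0.044, 0.999, -0.002, -0.0]
contact_force: [0.1, 0.1, -0.3]
opening: 0.565
[468. 188.] 901 [0.5085 0.022  0.1342] [0.50938016 0.02365385]
[255. 223.] 725 [ 0.5195 -0.1037  0.1347] [ 0.5207371  -0.10385769]
[ 51. 246.] 124 [ 0.526  -0.2327  0.1309] [ 0.52715387 -0.23349539]
[431. 208.] 1092 [0.5366 0.0245 0.0922] [0.53532585 0.02476704]
[254. 196.] 105 [ 0.5141 -0.1033  0.0983] [ 0.51610327 -0.10380471]
[ 83. 232.] 253 [ 0.5324 -0.2307  0.0963] [ 0.53605067 -0.23304896]
[256. 265.] 762 [ 0.5726 -0.1067  0.091 ] [ 0.57252403 -0.10721198]
[249. 206.] 41 [0.5086 0.0266 0.1324] [0.50875525 0.02731733]
```

```bash

python3 -m inch '[[0.05,0.1,-0.9,0,50],[0,0,-1,0,50],[0,0,-0.9,0,30],[0,0,0,0,20],[0,0,0,0,20]]'
python3 -m inch '[[0.04,0.35,0,-1,20],[0.08,0.35,0,-1,20],[0,0,0,0,20]]'
```

```text
clock: 8.6
tool_pos: [0.5197, -0.098, 0.1204]
eef_rot: [0.039, 0.999, 0.0, -0.001]
contact_force: [-0.4, -1.5, -0.7]
opening: 0.318
clock: 8.9
tool_pos: [0.5242, -0.0797, 0.1217]
eef_rot: [0.143, 0.99, 0.001, 0.001]
contact_force: [-0.3, 0.2, 0.5]
opening: 0.23
```

```bash

python3 -m inch '[[0.12,0.33,0,-1,20],[0.08,0.16,0,-0.5,20],[0,0,0,0,20]]'
```

```text
clock: 9.2
tool_pos: [0.5288, -0.0686, 0.1213]
eef_rot: [0.22, 0.976, 0.0, 0.001]
contact_force: [-0.6, -0.2, 1.0]
opening: 0.223
```

```bash

python3 -m inch '[[0.08,0.16,0,-0.5,20],[0.18,0.3,0,-1,20],[0,0,0,0,20]]'
```

```text
clock: 9.5
tool_pos: [0.5355, -0.057, 0.1209]
eef_rot: [0.296, 0.955, 0.001, 0.001]
contact_force: [-0.0, -0.6, -0.4]
opening: 0.225
```

```bash

python3 -m inch '[[0.22,0.28,0,-1,20],[0.12,0.13,0,-0.5,20],[0,0,0,0,20]]'
```

```text
clock: 9.8
tool_pos: [0.5433, -0.0472, 0.1205]
eef_rot: [0.369, 0.929, 0.0, 0.0]
contact_force: [-0.2, 0.7, 0.0]
opening: 0.229
```

```bash

python3 -m inch '[[0.12,0.13,0,-0.5,20],[0.27,0.23,0,-1,20],[0,0,0,0,20]]'
```

```text
clock: 10.1
tool_pos: [0.5532, -0.0381, 0.1204]
eef_rot: [0.441, 0.897, 0.0, 0.0]
contact_force: [-0.4, 0.4, 0.1]
opening: 0.228
```

```bash

python3 -m inch '[[0.29,0.2,0,-1,20],[0.15,0.09,0,-0.5,20],[0,0,0,0,20]]'
```

```text
clock: 10.4
tool_pos: [0.5638, -0.0312, 0.1203]
eef_rot: [0.51, 0.86, 0.0, 0.0]
contact_force: [0.1, 0.2, -1.2]
opening: 0.224
```

```bash

python3 -m inch '[[0.35,0.09,0,-1,20],[0.36,0.06,0,-1,20],[0,0,0,0,20]]'
```

```text
clock: 10.7
tool_pos: [0.5818, -0.027, 0.1201]
eef_rot: [0.597, 0.802, 0.0, 0.0]
contact_force: [-0.2, 0.2, 0.1]
opening: 0.229
```

```bash

python3 -m inch '[[0.3,0.03,0,-0.9,20],[0.24,0,0,-0.7,20],[0,0,0,0,20]]'
```

```text
clock: 11.0
tool_pos: [0.5949, -0.0267, 0.1201]
eef_rot: [0.662, 0.75, -0.0, 0.0]
contact_force: [-0.8, 0.6, 0.3]
opening: 0.228
```

```bash

python3 -m inch '[[0.12,0,0,-0.3,20],[0,0,0,0,20]]'
python3 -m inch '[[0.1,0,0,0,20],[0,0,0,0,20]]'
```

```text
clock: 11.2
tool_pos: [0.5977, -0.0267, 0.1202]
eef_rot: [0.675, 0.738, -0.0, -0.0]
contact_force: [-0.6, 0.1, -0.4]
opening: 0.227
clock: 11.4
tool_pos: [0.6006, -0.0266, 0.1202]
eef_rot: [0.675, 0.738, 0.0, -0.0]
contact_force: [-1.4, 0.4, -0.5]
opening: 0.23
```

```bash

python3 -m inch '[[0.1,0,0,0,20],[0,0,0,0,20]]'
```

```text
clock: 11.6
tool_pos: [0.6013, -0.0267, 0.1201]
eef_rot: [0.675, 0.738, -0.001, -0.002]
contact_force: [-3.6, 1.2, 2.6]
opening: 0.226
```

```bash

python3 -m inch '[[-0.1,0,0,0,30],[0,0,0,0,50],[0,0,0.9,0,50],[0,0,1,0,50],[0,0,0.9,0,50]]'
python3 -m inch '[[-0.24,-0.7,0,1,50],[-0.24,-0.7,0,1,50],[-0.24,-0.7,0,1,50],[-0.24,-0.7,0,1,50],[-0.24,-0.7,0,1,50]]'
python3 -m inch '[[-0.24,-0.7,0,1,50],[-0.24,-0.7,0,1,50],[-0.24,-0.7,0,1,50],[-0.24,-0.7,0,1,50],[-0.24,-0.7,0,1,50]]'
python3 -m inch '[[-0.24,-0.7,0,1,50],[-0.24,-0.6,0,1,50],[0,0,0,1,50],[0,0,0,0,50]]'
python3 - <<'E'
from plant import r
from posts import *
d=r.snapshot('wrist')
posts(d,.127,.143);posts(d,.09,.103)
E
```

```text
clock: 12.1
tool_pos: [0.6015, -0.027, 0.1914]
eef_rot: [0.675, 0.737, 0.001, 0.001]
contact_force: [0.2, 0.0, 0.4]
opening: 0.565
clock: 12.6
tool_pos: [0.5712, -0.1153, 0.1906]
eef_rot: [0.46, 0.888, 0.0, 0.001]
contact_force: [0.3, 0.1, 0.4]
opening: 0.568
clock: 13.1
tool_pos: [0.541, -0.203, 0.1905]
eef_rot: [0.214, 0.977, -0.0, 0.001]
contact_force: [-0.4, -0.7, -0.1]
opening: 0.572
clock: 13.5
tool_pos: [0.5288, -0.2355, 0.1904]
eef_rot: [0.062, 0.998, -0.0, 0.001]
contact_force: [0.5, 0.0, 0.2]
opening: 0.568
[250. 225.] 725 [ 0.5316 -0.2355  0.1347] [ 0.5326975  -0.23574099]
[250. 197.] 101 [ 0.5261 -0.2351  0.098 ] [ 0.52716433 -0.23559406]
[249. 265.] 751 [ 0.5833 -0.2429  0.0909] [ 0.58262582 -0.24440396]
[496. 257.] 319 [ 0.5996 -0.0517  0.0907] [ 0.59986095 -0.05345228]
```

```bash

python3 -m inch '[[0.12,0,-0.9,0,50],[0,0,-1,0,50],[0,0,-0.9,0,30],[0,0,0,0,20],[0,0,0,0,20]]'
python3 -m inch '[[0.07,0.35,0,-1,20],[0.11,0.33,0,-1,20],[0,0,0,0,20]]'
```

```text
clock: 14.05
tool_pos: [0.5321, -0.2336, 0.1205]
eef_rot: [0.061, 0.998, 0.0, 0.0]
contact_force: [0.6, 0.3, -0.0]
opening: 0.323
clock: 14.35
tool_pos: [0.5375, -0.216, 0.1218]
eef_rot: [0.164, 0.986, 0.0, 0.001]
contact_force: [0.5, 0.4, 0.4]
opening: 0.228
```

```bash

python3 -m inch '[[0.15,0.32,0,-1,20],[0.09,0.15,0,-0.5,20],[0,0,0,0,20]]'
```

```text
clock: 14.65
tool_pos: [0.543, -0.2051, 0.1214]
eef_rot: [0.24, 0.971, 0.0, 0.001]
contact_force: [0.1, -0.9, -0.6]
opening: 0.228
```

```bash

python3 -m inch '[[0.09,0.15,0,-0.5,20],[0.21,0.28,0,-1,20],[0,0,0,0,20]]'
```

```text
clock: 14.95
tool_pos: [0.5506, -0.1941, 0.121]
eef_rot: [0.316, 0.949, 0.0, 0.001]
contact_force: [0.2, -0.1, -0.1]
opening: 0.225
```

```bash

python3 -m inch '[[0.24,0.26,0,-1,20],[0.13,0.12,0,-0.5,20],[0,0,0,0,20]]'
```

```text
clock: 15.25
tool_pos: [0.5593, -0.185, 0.1206]
eef_rot: [0.389, 0.921, 0.0, 0.0]
contact_force: [-0.6, 0.2, 0.3]
opening: 0.227
```

```bash

python3 -m inch '[[0.13,0.11,0,-0.5,20],[0.29,0.2,0,-1,20],[0,0,0,0,20]]'
```

```text
clock: 15.55
tool_pos: [0.5699, -0.177, 0.1204]
eef_rot: [0.46, 0.888, 0.0, 0.0]
contact_force: [0.1, 0.9, 0.4]
opening: 0.229
```

```bash

python3 -m inch '[[0.31,0.17,0,-1,20],[0.16,0.07,0,-0.5,20],[0,0,0,0,20]]'
```

```text
clock: 15.85
tool_pos: [0.5812, -0.1713, 0.1202]
eef_rot: [0.528, 0.849, 0.0, 0.0]
contact_force: [0.9, 0.0, -0.1]
opening: 0.225
```

```bash

python3 -m inch '[[0.34,0.11,0,-1,20],[0.35,0.07,0,-1,20],[0,0,0,0,20]]'
```

```text
clock: 16.15
tool_pos: [0.5989, -0.1666, 0.1202]
eef_rot: [0.614, 0.79, 0.0, 0.0]
contact_force: [-0.1, 0.3, -0.3]
opening: 0.225
```

```bash

python3 -m inch '[[0.3,0.02,0,-0.8,20],[0.2,0,0,-0.6,20],[0,0,0,0,20]]'
```

```text
clock: 16.45
tool_pos: [0.6108, -0.1666, 0.1201]
eef_rot: [0.67, 0.743, 0.0, 0.0]
contact_force: [0.1, -0.8, 0.5]
opening: 0.232
```

```bash

python3 -m inch '[[0.1,0,0,0,20],[0,0,0,0,20]]'
```

```text
clock: 16.65
tool_pos: [0.6126, -0.1667, 0.1201]
eef_rot: [0.671, 0.742, -0.0, -0.0]
contact_force: [-2.1, 0.1, 0.7]
opening: 0.228
```

```bash

python3 -m inch '[[0.06,0,0,0,20],[0,0,0,0,20]]'
python3 -m inch '[[-0.1,0,0,0,30],[0,0,0,0,50],[0,0,1,0,50],[0,0,1,0,50],[0,0,1,0,50]]'
python3 -m inch '[[-1,0,1,0,50],[-1,0,1,0,50],[-1,0,1,0,50],[-1,0,1,0,50],[-1,0,0,0,50]]'
python3 -m inch '[[-1,0,0,0,50],[-0.5,0,0,0,50],[0,0,0,0,50]]'
python3 - <<'E'
from plant import r
from posts import *
d=r.snapshot('top');posts(d,.122,.15)
cv2.imwrite('pics/t3.png',cv2.resize(d['pixels'][120:300,150:430,::-1],None,fx=2.5,fy=2.5,interpolation=2))
E
```

```text
clock: 16.85
tool_pos: [0.6127, -0.1667, 0.12]
eef_rot: [0.671, 0.741, -0.001, -0.002]
contact_force: [-5.0, 0.8, 3.0]
opening: 0.226
clock: 17.35
tool_pos: [0.613, -0.1666, 0.1962]
eef_rot: [0.671, 0.741, 0.0, 0.001]
contact_force: [0.1, 0.5, -0.4]
opening: 0.569
clock: 17.85
tool_pos: [0.4889, -0.1673, 0.2987]
eef_rot: [0.671, 0.741, 0.002, 0.004]
contact_force: [1.6, -0.1, 0.8]
opening: 0.562
clock: 18.15
tool_pos: [0.4487, -0.1668, 0.2958]
eef_rot: [0.672, 0.741, 0.0, 0.0]
contact_force: [0.4, 0.1, 0.2]
opening: 0.566
[323. 169.] 43 [ 0.6098 -0.1605  0.1323] [ 0.61060428 -0.16099168]
[269. 172.] 43 [ 0.5975 -0.0212  0.1318] [ 0.59826337 -0.02171313]
[249. 206.] 41 [0.5086 0.0266 0.1325] [0.50858675 0.02735985]
```

View pics/t3.png

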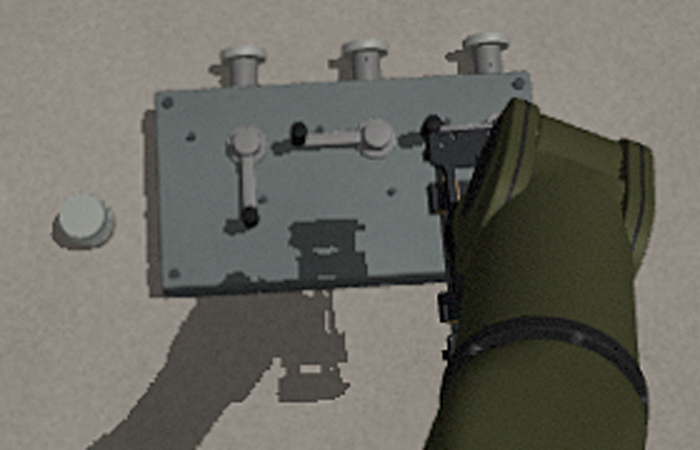

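The picture shows c shut (post at 250,217 in the crop), and b (298,132) and a (433,125) lying along +y, fully open. The jar is where it was, and the arm is clear at z = 0.30.

```bash
python3 -c "
from plant import r
print(r.get_state()['contact_force'],r.finish_job())"
```

```text
the job is handed in; nothing more can be done
[-1.1037845  -0.11419775 -0.04835488] None
```

The binding lever is c, the one at the manifold's +y end. It is back fully shut, a and b are fully open, and I handed the job in at about 18 s of the 72 s.

- **Finding it:** I swung each lever with the fingers loosely around its post. Lever c stiffened at about 0.75–0.8 rad. I held it there at about 5–6 N for roughly 0.3 s, below the 12 N limit, then returned it to its shut stop, where I felt about 7.6 N.
- **Free levers:** a and b showed at most about 1 N on the way round. I took each to its open stop, where I felt about 4 N on b and 5 N on a.
- **Last checks:** The final top picture shows c shut, a and b along the manifold's +y, the jar in place and the arm clear at z = 0.30 m. The arm hid the sample box in that picture. The gripper stayed above the manifold at that end, but I did not confirm the box's position by eye.
- **Small disagreement:** The top camera placed the posts about 5 mm further toward +y than the wrist camera and tool positions did. This is a common offset across all three posts, so it does not change the result.

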